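Add the plaque behind the ink bottles to the drying stack

TASK

Move the two ink bottles that stand in front of the painted plaque upright into the red-brown side tray, then lay one spacer stick across each dark end band of the plaque on the grey drying mat. Then fetch the plaque from behind the bottles' places and lay it, painted side up, level and squarely on the two sticks over the first plaque, and last of all stand each bottle back on the middle of the pad of its own colour. Do not tip the bottles or the plaque, and leave the white bowl where it is.

Things in the scene. Friction and masses are not known exactly. Their poses are not given: they have to be found in the camera images.
- blue_bottle_center (a point): Blue square ink bottle with a red screw cap, loose, upright, 100 mm tall in all: body 44 x 44 mm and 70 mm high, a thin neck, then the cap, 30 mm across and 24 mm tall, which is the top 24 mm and can be gripped. The point is the bottle's centre, 50 mm above its underside; z up, x and y square to the body's sides. It starts on the blue pad, about 60 mm from the green bottle and with its side about 10 mm from the plaque, too close for a finger.
- green_bottle_center (a point): Green round ink bottle with a yellow screw cap, loose, upright, 100 mm tall in all: body 44 mm across and 70 mm high, a thin neck, then the cap, 30 mm across and 24 mm tall, which is the top 24 mm and can be gripped. The point is the bottle's centre, 50 mm above its underside; z up. It starts on the green pad.
- plaque_center (a point): The plaque to fetch: a loose golden wooden board 56 mm (its x) x 130 mm (its y) x 16 mm (its z), an ink-painted bamboo and a small red square on its upper face. It lies flat on a brown desk board (6 mm thick), on the far side of the two bottles, its length along their row. The point is its centre, 8 mm above its underside.
- drying_top (a point): Centre of the upper face of the first plaque, a pale wooden board 56 mm (x) x 130 mm (y) x 16 mm fixed on a grey mat (100 x 170 x 3 mm); the face is 19 mm above the table. Axes: x across the plaque, y along its length, z up. Dark brown bands, 28 mm wide, cross its face near the two ends, their middles at y = +50 and -50 mm: a stick belongs across each, along x, its middle at x = 0. The fetched plaque belongs above, centred at x = 0, y = 0, its length along y.
- stick_1_center (a point): Loose pale yellow wooden spacer stick, 80 mm long (its x) x 14 x 14 mm, lying flat on the table. The point is its centre, 7 mm above its underside. The two sticks are alike; either may go on either band.
- stick_2_center (a point): The other loose spacer stick, same as the first: 80 mm (its x) x 14 x 14 mm, point at its centre, 7 mm above its underside.
- side_tray: Red-brown shallow open tray, fixed, 100 mm (x) x 180 mm (y) outside, walls 5 mm thick and 14 mm high, floor 5 mm thick. Origin: centre of its underside on the table. Both bottles fit in side by side along y, for example at y = +42 and -42 mm.
- pad_blue: Thin blue pad, 52 (x) x 56 (y) x 2 mm, fixed on the desk board, the blue bottle's own place. Origin: centre of its underside, 6 mm above the table; x points from the bottles' row to the plaque, whose middle line is about 60 mm farther on, y along the row. At the start the bottle stands on it and a rim of it shows around.
- pad_green: Thin green square pad, the same size, fixed on the desk board about 60 mm from the blue pad along y, the green bottle's own place. Origin: centre of its underside, 6 mm above the table; axes as for the blue pad.
- bowl: White ceramic bowl, loose, 80 mm across the rim and 42 mm high, to be left where it stands. Origin: centre of its underside.
Mind the look-alikes: they are no part of the job. What is shaped like the part that bears drying_top but green is not meant.

How it is judged:
On the way, in this order (a step that is already met when the one before it is completed fails the run):
1. both bottles stand upright in the side tray, released, and the plaque has not been taken yet (x of blue_bottle_center in the frame of side_tray between -0.045 and 0.045 m and y of blue_bottle_center in the frame of side_tray between -0.085 and 0.085 m and z of blue_bottle_center in the frame of side_tray between 0.051 and 0.059 m and angle between each of blue_bottle_center, green_bottle_center's own z axis and vertical below 0.1 rad and x of green_bottle_center in the frame of side_tray between -0.045 and 0.045 m and y of green_bottle_center in the frame of side_tray between -0.085 and 0.085 m and z of green_bottle_center in the frame of side_tray between 0.051 and 0.059 m and contact force between the fingers and blue_bottle below 0.1 N and contact force between the fingers and green_bottle below 0.1 N and distance of plaque_center from where it was at the start of the episode below 0.03 m), for 0.2 s.
2. one stick lies across each dark end band of the first plaque, released (((x of stick_1_center in the frame of drying_top between -0.015 and 0.015 m and y of stick_1_center in the frame of drying_top between 0.035 and 0.065 m and z of stick_1_center in the frame of drying_top between 0.003 and 0.011 m and angle between the x axis of each of stick_1_center, stick_2_center and the x axis of drying_top, either way round below 0.2 rad and x of stick_2_center in the frame of drying_top between -0.015 and 0.015 m and y of stick_2_center in the frame of drying_top between -0.065 and -0.035 m and z of stick_2_center in the frame of drying_top between 0.003 and 0.011 m) or (x of stick_1_center in the frame of drying_top between -0.015 and 0.015 m and y of stick_1_center in the frame of drying_top between -0.065 and -0.035 m and z of stick_1_center in the frame of drying_top between 0.003 and 0.011 m and angle between the x axis of each of stick_1_center, stick_2_center and the x axis of drying_top, either way round below 0.2 rad and x of stick_2_center in the frame of drying_top between -0.015 and 0.015 m and y of stick_2_center in the frame of drying_top between 0.035 and 0.065 m and z of stick_2_center in the frame of drying_top between 0.003 and 0.011 m)) and contact force between the fingers and stick_1 below 0.1 N and contact force between the fingers and stick_2 below 0.1 N), for 0.2 s.
3. the fetched plaque lies level and square on the two sticks, released, painted side up (x of plaque_center in the frame of drying_top between -0.012 and 0.012 m and y of plaque_center in the frame of drying_top between -0.015 and 0.015 m and z of plaque_center in the frame of drying_top between 0.018 and 0.026 m and angle between the y axis of plaque_center and the y axis of drying_top, either way round below 0.15 rad and angle between plaque_center's own z axis and vertical below 0.06 rad and ((x of stick_1_center in the frame of drying_top between -0.015 and 0.015 m and y of stick_1_center in the frame of drying_top between 0.035 and 0.065 m and z of stick_1_center in the frame of drying_top between 0.003 and 0.011 m and angle between the x axis of each of stick_1_center, stick_2_center and the x axis of drying_top, either way round below 0.2 rad and x of stick_2_center in the frame of drying_top between -0.015 and 0.015 m and y of stick_2_center in the frame of drying_top between -0.065 and -0.035 m and z of stick_2_center in the frame of drying_top between 0.003 and 0.011 m) or (x of stick_1_center in the frame of drying_top between -0.015 and 0.015 m and y of stick_1_center in the frame of drying_top between -0.065 and -0.035 m and z of stick_1_center in the frame of drying_top between 0.003 and 0.011 m and angle between the x axis of each of stick_1_center, stick_2_center and the x axis of drying_top, either way round below 0.2 rad and x of stick_2_center in the frame of drying_top between -0.015 and 0.015 m and y of stick_2_center in the frame of drying_top between 0.035 and 0.065 m and z of stick_2_center in the frame of drying_top between 0.003 and 0.011 m)) and contact force between the fingers and plaque below 0.1 N), for 0.2 s.
At the end, for the whole second after the job is handed in: A stick across each end band (within 15 mm, 0.2 rad); the fetched plaque level on both (0.06 rad), centred within 12 mm across, 15 mm along, 0.15 rad; each bottle upright (0.1 rad) on its own colour pad within 12 mm; all at rest (((x of stick_1_center in the frame of drying_top between -0.015 and 0.015 m and y of stick_1_center in the frame of drying_top between 0.035 and 0.065 m and z of stick_1_center in the frame of drying_top between 0.003 and 0.011 m and angle between the x axis of each of stick_1_center, stick_2_center and the x axis of drying_top, either way round below 0.2 rad and x of stick_2_center in the frame of drying_top between -0.015 and 0.015 m and y of stick_2_center in the frame of drying_top between -0.065 and -0.035 m and z of stick_2_center in the frame of drying_top between 0.003 and 0.011 m) or (x of stick_1_center in the frame of drying_top between -0.015 and 0.015 m and y of stick_1_center in the frame of drying_top between -0.065 and -0.035 m and z of stick_1_center in the frame of drying_top between 0.003 and 0.011 m and angle between the x axis of each of stick_1_center, stick_2_center and the x axis of drying_top, either way round below 0.2 rad and x of stick_2_center in the frame of drying_top between -0.015 and 0.015 m and y of stick_2_center in the frame of drying_top between 0.035 and 0.065 m and z of stick_2_center in the frame of drying_top between 0.003 and 0.011 m)) and x of plaque_center in the frame of drying_top between -0.012 and 0.012 m and y of plaque_center in the frame of drying_top between -0.015 and 0.015 m and z of plaque_center in the frame of drying_top between 0.018 and 0.026 m and angle between the y axis of plaque_center and the y axis of drying_top, either way round below 0.15 rad and angle between plaque_center's own z axis and vertical below 0.06 rad and horizontal distance between blue_bottle_center and pad_blue below 0.012 m and angle between each of blue_bottle_center, green_bottle_center's own z axis and vertical below 0.1 rad and z of blue_bottle_center in the frame of pad_blue between 0.048 and 0.056 m and horizontal distance between green_bottle_center and pad_green below 0.012 m and z of green_bottle_center in the frame of pad_green between 0.048 and 0.056 m and linear speed of each of blue_bottle, green_bottle, plaque, stick_1, stick_2 below 0.02 m/s); the robot touches nothing.
It fails at once if a bottle is tipped (more than 0.6 rad) (angle between any of blue_bottle_center, green_bottle_center's own z axis and vertical above 0.6 rad).
It fails at once if the fetched plaque is tipped (more than 0.6 rad) (angle between plaque_center's own z axis and vertical above 0.6 rad).
It fails at once if the white bowl is pushed away (more than 25 mm) (distance of bowl from where it was at the start of the episode above 0.025 m).
It also fails if it takes over 138 s, if anything falls off the work surface, if the arm or the gripper's body presses on something with over 40 N, if the wrist force passes 120 N, or if a joint passes its speed limit or range.

ROBOT

A 7-joint arm with a two-finger parallel gripper is mounted at the origin on the work surface. World frame = base frame: x ahead of the robot, y to its left, z up, the work surface at z = 0. Lengths are in m, angles in rad, forces in N, time in s.
With the tool pointing down it reaches from about 0.4 to 0.85 m from the base axis. Payload 6.9 kg.
Tool frame: the origin (TCP) lies midway between the tips of the shut fingers; the grasp point (between the pads) lies behind it (ctrl.pinch_z is the z of the grasp point in the tool frame, in m); z points along the fingers, y is the direction in which the jaws open and shut (so a half turn about z gives the same grasp; the last joint's range is limited). The gripper opens to 85 mm and grips with 20 to 120 N. Pads are 22 mm wide; open, the fingers measure 114 mm over their backs; the gripper's body (76 mm by 85 mm) begins 54 mm behind the grasp point. The pads swing forward as they close: fully open they stand 13 mm farther back than shut.
Start: joints at [-1.052, 0.507, -0.238, 1.5, 0.126, 1.149, -0.155], TCP at [0.251, 0.572, 0.231] pointing down, gripper open.
Joint ranges: [-3.08, 3.08], [-0.24, 2.05], [-1.43, 1.35], [0, 2.5], [-1.52, 4.66], [0.17, 1.96], [-2.89, 2.89]. Speed limits (rad/s): [2.39, 2.39, 3.14, 3.14, 3.14, 3.14, 3.14].

INTERFACE

Orientations are given as a unit quaternion [w, x, y, z].
In Python, from station import ctrl, get_state, vision, ticket, models gives the robot as it stands. Calls block until the motion is done:
- ctrl.movep(position, orientation): joint-space move of the TCP to a pose.
- ctrl.movel(position, frame=None, max_speed=0.15): straight line of the TCP; frame=None keeps the orientation; max_speed is the mean speed in m/s.
- ctrl.set_joints(angles): joint-space move.
- ctrl.ungrasp() and ctrl.close_gripper(force=None): open the fingers fully, or close them until they stop; force is the grip in N (None keeps the last).
- ctrl.pause(seconds).
- ctrl.ik(position, orientation): joint angles nearest the present ones, or None.
- get_state(): the state.
- vision.grab_frame(name): name is "side" or "top" or "wrist"; returns (picture, depth): 420x560x3 uint8, blue, green, red; 420x560 float32, m along the optical axis (not along the pixel's ray), 0 where there is no reading.
- vision.camera_info(name): a dict with "mtx" (3x3 intrinsics, pixels), "dist_coeffs" ([k1, k2, p1, p2, k3] as OpenCV has them; the pictures are not rectified), "R" (3x3) and "t" (3): a world point X has camera coordinates R X + t; the wrist camera has in their place "hand_eye" (4x4, takes a point from camera to tool coordinates, whose origin is the TCP and whose axes are the flange's). Camera axes: x right, y down, z forward; pixel columns grow to the right and rows downward; lengths in m; the calibration is good to about 2 mm. A picture is of the moment at which its call begins: read the wrist's pose just before it. camera_info takes no time and is no camera call.
A pose or a line that the arm cannot do raises ctrl.Unreachable and nothing moves.
- ticket.close_job(): hands the job in, once; it reports no verdict.
Trained networks look in the newest picture that a camera, given by its name, has taken for a name from the list of things; names that differ only in an ending like _2 or _b are one class to them, and where a whole thing is asked for, a point or a joint stands for the part that bears it (a point fixed in the world has none). Each returns a list of dicts, best first, with "p" (0 to 1); they miss things now and then, are a little off and sometimes report something else, mostly with a low value. They report only what shows in the picture. A call takes as long as a camera call. They do not tell look-alikes from the thing itself.
- models.recognise(camera, target): "point" ([column, row] in pixels, amid what is visible of it).
- models.masks_of(camera, target): "mask" (420x560 bool, what is visible of it) and "point" ([column, row] in pixels, amid what is visible of it).
The state is a dict: "time": time; "qpos": joint angles; "qd": joint speeds; "tau": joint torques, N m; "tcp_pos": TCP position; "eef_rot": TCP orientation; "contact_force": force on the tool from outside, world axes, zero at the start; "wrist_torque": the same for the moment, N m; "width": finger opening in m.
Only numpy, scipy, OpenCV 4.12 (cv2) and the standard library are available. Lean on these libraries where they do the work, as an engineer would, in place of code of your own. Each camera call takes 0.05 s, during which the arm holds its last target. There are 200 camera calls.

## Working session

There is one attempt and no reset: what is moved stays moved. The work goes in short steps, each a Python script; the robot and the scene stay as the last script left them, time stands still between calls to the robot, and variables do not carry over. Pictures are saved under pics/ and viewed, about 12 in all and at most 16, crops included, and the job is handed in when it is done.

```bash
ls; mkdir -p pics; python3 - <<'E'
from station import ctrl,get_state,vision
import cv2,numpy as np
for n in("top","side"):
    im,d=vision.grab_frame(n); cv2.imwrite(f"pics/{n}0.png",im); np.save(f"pics/{n}0.npy",d)
    c=vision.camera_info(n); print(n,c)
print(vision.camera_info("wrist")); print(get_state(),ctrl.pinch_z)
E
```

```text
pics
top {'mtx': array([[390.53691575,   0.        , 278.47335239],
       [  0.        , 390.53691575, 212.3017778 ],
       [  0.        ,   0.        ,   1.        ]]), 'dist_coeffs': array([0.0145094, 0.       , 0.       , 0.       , 0.       ]), 'R': array([[-0.02002333, -0.99974018, -0.01089253],
       [-0.99392439,  0.02108383, -0.1080268 ],
       [ 0.10822838,  0.00866329, -0.99408831]]), 't': array([0.01411946, 0.42484952, 0.94550405])}
side {'mtx': array([[382.89646221,   0.        , 282.00049228],
       [  0.        , 382.89646221, 210.20052192],
       [  0.        ,   0.        ,   1.        ]]), 'dist_coeffs': array([0.02784727, 0.        , 0.        , 0.        , 0.        ]), 'R': array([[ 0.79692165, -0.60377933, -0.01914145],
       [-0.45082114, -0.57334499, -0.68413144],
       [ 0.40208977,  0.55382853, -0.72910753]]), 't': array([-0.36005401,  0.21959596,  0.66323832])}
{'mtx': array([[329.14585974,   0.        , 282.66495992],
       [  0.        , 329.14585974, 206.83837908],
       [  0.        ,   0.        ,   1.        ]]), 'dist_coeffs': array([0.01956
[... 431 characters left out ...]
array([-1.05250909,  0.50825943, -0.23751216,  1.50099772,  0.12568321,
        1.14891868, -0.15480963]), 'qd': array([ 1.60213260e-03, -3.58059913e-03, -1.22884307e-04, -2.43184344e-03,
        6.86728527e-04, -2.69575253e-05,  1.80486498e-03]), 'tau': array([-5.91757736e-03, -6.21823239e+01, -2.19508901e+00, -2.50206202e+01,
        1.24504379e-02,  7.74539716e-03, -2.30896228e-05]), 'tcp_pos': array([0.25062347, 0.57206928, 0.23052455]), 'eef_rot': array([-1.52972611e-04,  2.04943921e-01,  9.78773391e-01, -7.84391064e-04]), 'contact_force': array([-0.58411768,  0.49806154, -0.09639803]), 'wrist_torque': array([ 0.03999187, -0.01521401,  0.03256844]), 'width': 0.08532106277203255} -0.0187
```

View pics/top0.png

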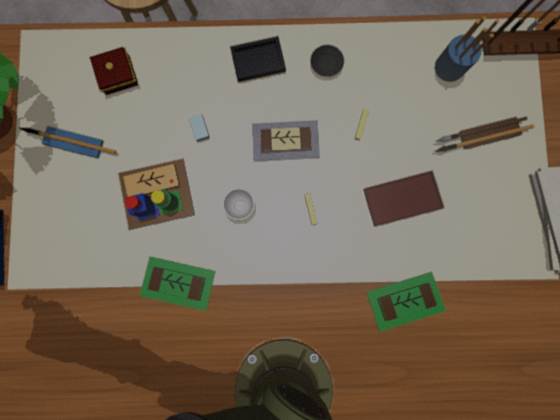

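View pics/side0.png

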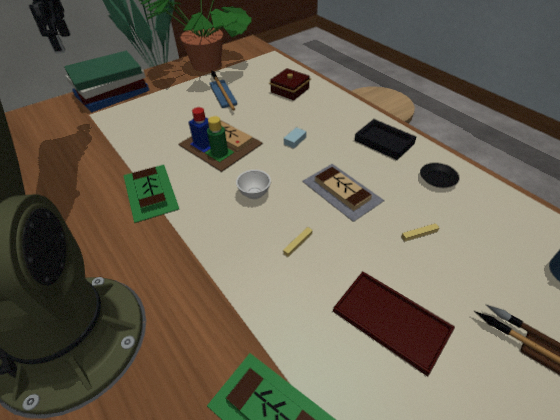

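Top view: blue bottle (red cap 132,203), green bottle (yellow cap 158,197), plaque (152,180), grey-mat plaque (286,140), sticks (362,124) and (310,209), tray (403,197), bowl (239,205). Side view agrees. The plaques on green mats at (178,284) and (406,300) are look-alikes. The black tray (258,59) is not the red-brown one. The target for drying_top is the only one on a grey mat, at (286,140).

```bash
cat > h.py <<'E'
from station import ctrl,get_state,vision,ticket,models
import cv2,numpy as np
from scipy.spatial.transform import Rotation as Ro
def down(phi): return [0,np.cos(phi/2),np.sin(phi/2),0]   # tool x at angle phi, jaws open along phi-90deg
def grab(n,save=None):
    s=get_state(); im,d=vision.grab_frame(n); c=vision.camera_info(n)
    if n=="wrist":
        q=s["eef_rot"]; T=np.eye(4); T[:3,:3]=Ro.from_quat([*q[1:],q[0]]).as_matrix(); T[:3,3]=s["tcp_pos"]
        M=T@c["hand_eye"]
    else:
        M=np.eye(4); M[:3,:3]=c["R"].T; M[:3,3]=-c["R"].T@c["t"]
    if save: cv2.imwrite(f"pics/{save}.png",im)
    uv=np.stack(np.meshgrid(np.arange(560.),np.arange(420.)),-1).reshape(-1,1,2)
    r=cv2.undistortPoints(uv,c["mtx"],c["dist_coeffs"]).reshape(420,560,2)
    r=np.dstack([r,np.ones((420,560))])
    W=(r*d[...,None])@M[:3,:3].T+M[:3,3]; W[d==0]=np.nan
    return im,W,r@M[:3,:3].T,M[:3,3]
def onplane(ray,o,z): return o[:2]+ray[...,:2]*((z-o[2])/ray[...,2])[...,None]
def rect(mask,ray,o,z):
    p=onplane(ray,o,z)[mask]; (c,s,a)=cv2.minAreaRect(p.astype(np.float32))
    if s[0]<s[1]: a+=90; s=s[::-1]
    return np.array(c),np.array(s),(a+90)%180-90   # centre, sizes, angle(deg) of the LONG axis
def look(xy,phi,z=.2):
    k=.0703-.288*(z+.1436)
    xy=np.array(xy)-k*np.array([np.cos(phi),np.sin(phi)])
    ctrl.movep([*xy,z],down(phi)); ctrl.pause(.2)
E
python3 - <<'E'
from h import *
im,W,ray,o=grab("top")
for n in("blue_bottle_center","green_bottle_center","plaque_center","stick_1_center","side_tray","bowl","pad_blue"):
    for m in models.masks_of("top",n)[:3]:
        k=m["mask"]; w=W[k]; z=np.nanpercentile(w[:,2],90); print(n,round(m["p"],2),np.round(m["point"]),"med",np.round(np.nanmedian(w,0),3),"z90",round(z,3),*[np.round(v,3) for v in rect(k,ray,o,z)])
for u in((286,140),(242,140),(330,140)):print(u,W[u[1],u[0]])
E
```

```text
blue_bottle_center 0.84 [140. 206.] med [0.442 0.328 0.079] z90 0.11 [0.438 0.318] [0.064 0.054] -76.898
green_bottle_center 0.58 [164. 199.] med [0.453 0.269 0.08 ] z90 0.11 [0.45  0.262] [0.063 0.04 ] 63.727
plaque_center 0.57 [154. 181.] med [0.512 0.319 0.024] z90 0.026 [0.511 0.321] [0.134 0.061] -76.875
stick_1_center 0.49 [311. 209.] med [ 0.434 -0.074  0.015] z90 0.017 [ 0.434 -0.075] [0.076 0.015] 12.929
stick_1_center 0.42 [237. 208.] med [0.449 0.105 0.022] z90 0.043 [0.447 0.103] [0.078 0.076] 88.793
side_tray 0.76 [406. 200.] med [ 0.456 -0.308  0.006] z90 0.013 [ 0.455 -0.307] [0.18  0.101] -76.694
bowl 0.83 [236. 206.] med [0.449 0.105 0.021] z90 0.043 [0.446 0.103] [0.075 0.074] -27.255
pad_blue 0.52 [154. 216.] med [0.426 0.319 0.01 ] z90 0.012 [0.425 0.331] [0.056 0.022] -60.042
pad_blue 0.39 [140. 208.] med [0.442 0.329 0.079] z90 0.11 [0.438 0.319] [0.064 0.053] -79.695
(286, 140) [ 0.60879122 -0.01737036  0.02230493]
(242, 140) [0.61730539 0.09607163 0.00264267]
(330, 140) [ 0.61218614 -0.13117447  0.00198068]
```

```bash
python3 - <<'E'
from h import *
P=np.radians(103)
for n,xy in dict(bl=(.438,.322),pl=(.512,.32),tr=(.455,-.307),dr=(.61,-.017),st=(.434,-.075),s2=(.64,-.2)).items():
    print(n,[(p,z,None if (q:=ctrl.ik([*xy,z],down(np.radians(p)))) is None else np.round(q,2)[[0,5,6]]) for p in(103,-77,13,193) for z in(.02,)])
look((.47,.30),P,.2); t=get_state()["time"]; print(t)
im,W,ray,o=grab("wrist","w1")
for n in("blue_bottle_center","green_bottle_center","plaque_center","pad_blue","pad_green"):
    for m in models.masks_of("wrist",n)[:2]:
        k=m["mask"]; w=W[k]; print(n,round(m["p"],2),np.round(m["point"]))
        if "plaque" in n: print(*rect(k,ray,o,.022))
hsv=cv2.cvtColor(im,cv2.COLOR_BGR2HSV)
H,S,V=hsv[...,0],hsv[...,1],hsv[...,2]
def top(mask,z,name):
    mask=cv2.morphologyEx(mask.astype(np.uint8),cv2.MORPH_OPEN,np.ones((3,3)))>0
    w=W[mask]; print(name,mask.sum(),"z%",np.round(np.nanpercentile(w[:,2],[5,50,95]),3)," med",np.round(np.nanmedian(w,0),4),"circle",[np.round(v,4) for v in cv2.minEnclosingCircle(onplane(ray,o,z)[mask].astype(np.float32))]) if mask.sum()>10 else print(name,"none")
z=np.nan_to_num(W[...,2])
top((S>150)&((H<8)|(H>172))&(z>.104),.108,"redcap")
top((S>150)&(H>20)&(H<35)&(z>.104),.108,"yelcap")
hi=(z>.104)&(W[...,0]<.6)
n,l,st,c=cv2.connectedComponentsWithStats(hi.astype(np.uint8))
for i in range(1,n):
    if st[i,4]>60: print(st[i],np.round(onplane(ray,o,.108)[l==i].mean(0),4),[np.round(v,4) for v in cv2.minEnclosingCircle(onplane(ray,o,.108)[l==i].astype(np.float32))])
print(get_state()["time"])
E
```

```text
bl [(103, 0.02, array([-0.67,  0.54, -0.47])), (-77, 0.02, array([-0.26,  0.71,  2.02])), (13, 0.02, array([-0.87,  0.56, -1.69])), (193, 0.02, array([-0.49,  0.58,  0.79]))]
pl [(103, 0.02, array([-0.59,  0.64, -0.38])), (-77, 0.02, array([-0.19,  0.81,  2.15])), (13, 0.02, array([-0.8 ,  0.67, -1.61])), (193, 0.02, array([-0.41,  0.68,  0.9 ]))]
tr [(103, 0.02, array([0.28, 0.6 , 1.25])), (-77, 0.02, array([ 0.  ,  0.86, -1.42])), (13, 0.02, array([ 0.18,  0.67, -0.14])), (193, 0.02, array([0.63, 0.56, 2.21]))]
dr [(103, 0.02, array([-0.1 ,  0.66,  0.36])), (-77, 0.02, array([0.38, 0.81, 2.76])), (13, 0.02, array([-0.3 ,  0.72, -0.88])), (193, 0.02, array([0.15, 0.68, 1.53]))]
st [(103, 0.02, array([0.08, 0.37, 0.43])), (-77, 0.02, array([0.49, 0.49, 2.77])), (13, 0.02, array([-0.04,  0.38, -0.88])), (193, 0.02, array([0.25, 0.39, 1.62]))]
s2 [(103, 0.02, array([0.18, 0.77, 0.62])), (-77, 0.02, array([-0.27,  1.18, -1.78])), (13, 0.02, array([-0.  ,  0.83, -0.65])), (193, 0.02, array([0.38, 0.78, 1.9 ]))]
1.9333
blue_bottle_center 0.97 [265. 184.]
green_bottle_center 0.78 [265. 248.]
plaque_center 0.9 [327. 198.]
[0.51161718 0.32301593] [0.13178505 0.05834508] -76.90187644958496
pad_blue 0.78 [270. 145.]
pad_green 0.68 [266. 184.]
pad_green 0.62 [285. 218.]
redcap 1217 z% [0.108 0.109 0.11 ]  med [0.447  0.3388 0.1089] circle [array([0.4469, 0.3385]), np.float64(0.0151)]
yelcap 1041 z% [0.107 0.109 0.11 ]  med [0.4579 0.2796 0.1089] circle [array([0.4583, 0.2791]), np.float64(0.0157)]
[ 245  174   40   40 1254] [0.4469 0.3387] [array([0.447 , 0.3386]), np.float64(0.0153)]
[ 243  251   38   36 1071] [0.4578 0.2792] [array([0.4579, 0.2791]), np.float64(0.0158)]
[    0   260   560   160 49461] [0.492  0.1934] [array([0.5043, 0.14  ]), np.float64(0.2492)]
2.2333
```

View pics/w1.png

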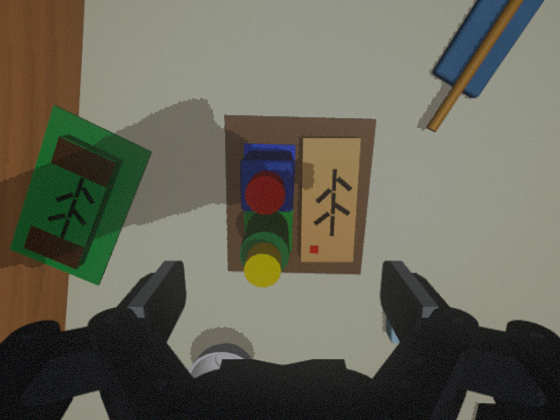

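Wrist view: red cap (265,193), yellow cap (263,270), golden plaque (330,200) on the brown board, green-mat look-alike at left (80,195). Now the mat, sticks and tray.

```bash
cat > seg.py <<'E'
from h import *
def blobs(mask,mn=60):
    mask=cv2.morphologyEx(mask.astype(np.uint8),cv2.MORPH_OPEN,np.ones((3,3)))
    n,l,st,c=cv2.connectedComponentsWithStats(mask)
    return [(l==i) for i in range(1,n) if st[i,4]>=mn]
def show(W,ray,o,mask,z,name):
    for b in blobs(mask):
        c,s,a=rect(b,ray,o,z); print(name,b.sum(),np.round(c,4),np.round(s,4),round(a,1),"z",round(np.nanmedian(W[b][:,2]),4),"px",np.argwhere(b).mean(0)[::-1].round())
E
python3 - <<'E'
from seg import *
P=np.radians(103)
for i,xy in enumerate([(.56,-.12),(.455,-.36)]):
    look(xy,P,.22); im,W,ray,o=grab("wrist",f"w2{i}"); z=np.nan_to_num(W[...,2])
    for n in("stick_1_center","side_tray"):
        for m in models.masks_of("wrist",n)[:3]:
            print(n,round(m["p"],2),np.round(m["point"]),*[np.round(v,4) for v in rect(m["mask"],ray,o,.014)])
    ctr=np.zeros((420,560),bool);ctr[:330]=1
    hsv=cv2.cvtColor(im,cv2.COLOR_BGR2HSV); H,S,V=cv2.split(hsv)
    show(W,ray,o,ctr&(z>.0155)&(z<.026),.019,"plaque19")
    show(W,ray,o,ctr&(z>.0105)&(z<.0175),.014,"z14")
    show(W,ray,o,ctr&(z>.008)&(H<12)&(S>110)&(V<120),.014,"tray")
print(get_state()["time"])
a,b=[cv2.imread(f"pics/w2{i}.png") for i in(0,1)]
cv2.imwrite("pics/w2.png",cv2.resize(np.hstack([a,b]),(800,300),interpolation=cv2.INTER_AREA))
E
```

```text
stick_1_center 0.85 [170. 147.] [ 0.4354 -0.0754] [0.0822 0.0165] 13.2193
plaque19 1965 [0.7882 0.0371] [0.1348 0.0349] -63.8 z 0.0241 px [545. 121.]
plaque19 7268 [ 0.6136 -0.0177] [0.1294 0.0573] -88.2 z 0.0201 px [357. 126.]
plaque19 120 [ 0.8388 -0.0951] [0.0405 0.0075] -31.2 z 0.0167 px [531. 246.]
plaque19 106 [ 0.8035 -0.1659] [0.0363 0.0078] -21.9 z 0.0165 px [475. 295.]
plaque19 60 [ 0.8337 -0.1672] [0.0185 0.0053] 13.6 z 0.0167 px [500. 301.]
z14 592 [0.7852 0.0463] [0.119  0.0059] -78.7 z 0.0141 px [539. 101.]
z14 1051 [ 0.4346 -0.0765] [0.0802 0.0142] 12.1 z 0.0149 px [175. 147.]
z14 1937 [ 0.8223 -0.1316] [0.0867 0.0862] -34.7 z 0.0139 px [504. 270.]
z14 355 [ 0.4843 -0.2511] [0.0814 0.0199] -76.4 z 0.0146 px [200. 294.]
z14 319 [ 0.4035 -0.2384] [0.0592 0.0297] 52.7 z 0.0146 px [128. 278.]
z14 764 [ 0.6499 -0.2132] [0.0817 0.0164] -19.3 z 0.015 px [337. 300.]
side_tray 0.63 [292. 158.] [ 0.4562 -0.3102] [0.1785 0.1006] -76.8235
plaque19 8360 [ 0.2021 -0.3038] [0.1305 0.06  ] -74.1 z 0.0208 px [ 44. 100.]
plaque19 507 [ 0.5828 -0.4352] [0.0901 0.013 ] -76.1 z 0.0232 px [372. 298.]
plaque19 176 [ 0.7867 -0.4156] [0.0377 0.0101] 23.6 z 0.0208 px [541. 317.]
z14 253 [ 0.2187 -0.2618] [0.0555 0.0046] -73.7 z 0.014 px [67. 64.]
z14 2534 [ 0.4562 -0.3102] [0.1791 0.0997] -76.3 z 0.0145 px [293. 158.]
z14 1272 [ 0.65   -0.2141] [0.0823 0.0162] -18.7 z 0.0149 px [500. 120.]
z14 66 [ 0.2287 -0.2977] [0.0153 0.0041] -77.1 z 0.014 px [ 76. 105.]
z14 158 [ 0.2373 -0.3257] [0.0395 0.005 ] -72.8 z 0.0142 px [ 83. 134.]
z14 117 [ 0.7821 -0.4163] [0.0337 0.0081] 30.4 z 0.0141 px [535. 315.]
z14 91 [ 0.5835 -0.4772] [0.0159 0.0086] -73.4 z 0.0127 px [362. 324.]
z14 119 [ 0.6069 -0.4722] [0.015  0.0122] -72.6 z 0.013 px [381. 324.]
5.525
```

View pics/w2.png

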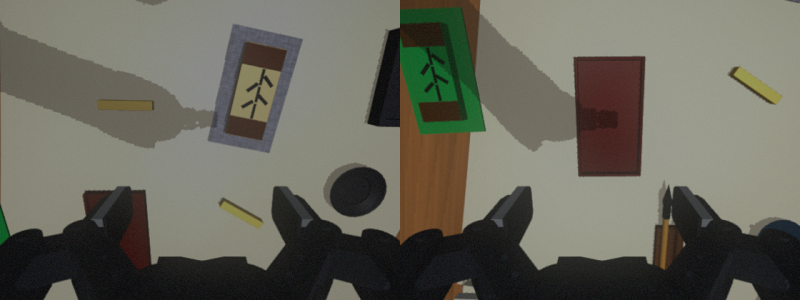

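The crop confirms the drying plaque on the grey mat, the red-brown tray, and both sticks. Now the bottles go to the tray.

```bash
cat > act.py <<'E'
from seg import *
def pick(xy,phi,z,force=40,up=.25,pre=None):
    ctrl.movep([*xy,pre or z+.08],down(phi)); ctrl.movel([*xy,z],max_speed=.1)
    ctrl.close_gripper(force); ctrl.movel([*xy,up],max_speed=.2)
    s=get_state(); print("held width",round(s["width"],4),"t",round(s["time"],1))
def place(xy,phi,z,up=.25,hi=.25):
    ctrl.movep([*xy,hi],down(phi)); ctrl.movel([*xy,z+.02],max_speed=.15); ctrl.movel([*xy,z],max_speed=.04)
    s=get_state(); print("placed at",np.round(s["tcp_pos"],4),"F",np.round(s["contact_force"],1),"w",round(s["width"],4))
    ctrl.ungrasp(); ctrl.movel([*xy,up],max_speed=.2)
E
python3 - <<'E'
from act import *
P=np.radians(103.1); a=np.radians(-76.4); u=np.array([np.cos(a),np.sin(a)]); T=np.array([.4562,-.3102])
pick((.447,.3386),P,.084); place(T-.042*u,P,.083)
pick((.458,.2792),P,.084); place(T+.042*u,P,.083)
im,W,ray,o=grab("top","t2"); z=np.nan_to_num(W[...,2])
look((.455,-.36),P,.22); im,W,ray,o=grab("wrist","w3"); z=np.nan_to_num(W[...,2])
k=np.zeros((420,560),bool);k[:330]=1
show(W,ray,o,k&(z>.1)&(z<.12),.105,"cap")
print(get_state()["time"])
E
```

```text
held width 0.0285 t 10.4
placed at [ 0.4463 -0.2694  0.0828] F [-0.2  1.7 -1.7] w 0.0283
held width 0.029 t 20.4
placed at [ 0.466  -0.3511  0.0829] F [-0.   0.2 -0.9] w 0.0284
cap 1186 [ 0.446  -0.2701] [0.0292 0.0284] 13.1 z 0.1059 px [297. 131.]
cap 957 [ 0.4656 -0.3516] [0.0295 0.0294] -76.9 z 0.1059 px [297. 233.]
26.6167
```

View pics/w3.png

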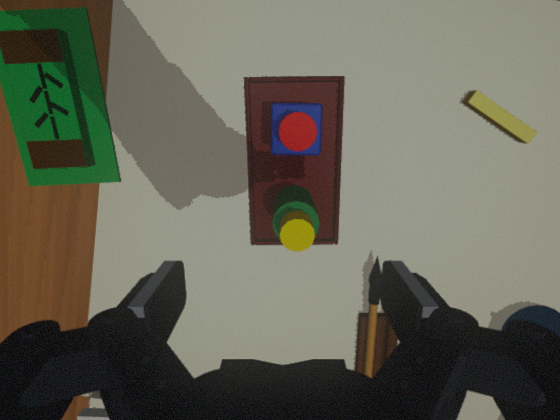

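Both bottles stand upright in the tray, caps at (297,131) and (297,233). Now the sticks.

```bash
python3 - <<'E'
from act import *
D=np.array([.6136,-.0177]); a=np.radians(-88.2); v=np.array([np.cos(a),np.sin(a)])
pick((.6500,-.2138),np.radians(-19),.004,30,.18); place(D+.05*v,np.radians(1.8),.0245,.18,.18)
pick((.4347,-.0765),np.radians(12.5),.004,30,.18); place(D-.05*v,np.radians(1.8),.0245,.18,.18)
look((.59,-.06),np.radians(103),.22); im,W,ray,o=grab("wrist","w4"); z=np.nan_to_num(W[...,2])
k=np.zeros((420,560),bool);k[:330]=1
show(W,ray,o,k&(z>.028)&(z<.04),.033,"stick")
show(W,ray,o,k&(z>.0155)&(z<.04),.021,"all")
R=np.array([v,[-v[1],v[0]]])
print("expected",D+.05*v,D-.05*v,get_state()["time"])
# the desk, for pads and plaque
look((.47,.30),np.radians(103),.2); im,W,ray,o=grab("wrist","w5"); H,S,V=cv2.split(cv2.cvtColor(im,cv2.COLOR_BGR2HSV)); z=np.nan_to_num(W[...,2])
k=(W[...,0]>.38)&(W[...,0]<.56)&(W[...,1]>.2)&(W[...,1]<.42)&(z<.03)
show(W,ray,o,k&(H>100)&(H<135)&(S>120),.008,"blue")
show(W,ray,o,k&(H>45)&(H<85)&(S>120),.008,"green")
show(W,ray,o,k&(z>.016),.022,"plaque")
print(get_state()["time"])
a,b=[cv2.imread(f"pics/w{i}.png") for i in(4,5)]
cv2.imwrite("pics/w45.png",cv2.resize(np.hstack([a,b]),(800,300),interpolation=cv2.INTER_AREA))
E
```

```text
held width 0.0129 t 31.0
placed at [ 0.6151 -0.0678  0.0244] F [ 0.3 -0.4  0.6] w 0.0129
held width 0.0129 t 38.5
placed at [0.612  0.0321 0.0244] F [ 0.3 -0.1  0.2] w 0.0131
stick 478 [0.4248 0.0822] [0.0503 0.0156] -49.6 z 0.034 px [135.  25.]
stick 1184 [0.6111 0.0326] [0.0797 0.014 ] 1.7 z 0.0338 px [325. 133.]
stick 1023 [ 0.6157 -0.0664] [0.08   0.0157] 1.0 z 0.0338 px [305. 227.]
all 1596 [0.4433 0.0907] [0.0746 0.0446] 13.4 z 0.0238 px [155.  26.]
all 3373 [0.8272 0.0488] [0.1317 0.0917] -78.8 z 0.0246 px [511. 166.]
all 7127 [ 0.6149 -0.0171] [0.1294 0.0828] -87.4 z 0.0205 px [314. 176.]
all 66 [ 0.8337 -0.0907] [0.0284 0.0059] -24.7 z 0.0167 px [483. 283.]
expected [ 0.61517054 -0.06767533] [0.61202946 0.03227533] 44.2417
blue 2698 [0.4465 0.3379] [0.0556 0.0513] -78.9 z 0.0089 px [268. 168.]
green 2320 [0.4585 0.2788] [0.0558 0.0513] -77.4 z 0.0089 px [267. 223.]
plaque 6937 [0.5118 0.3232] [0.13   0.0562] -76.8 z 0.0229 px [328. 195.]
45.8917
```

View pics/w45.png

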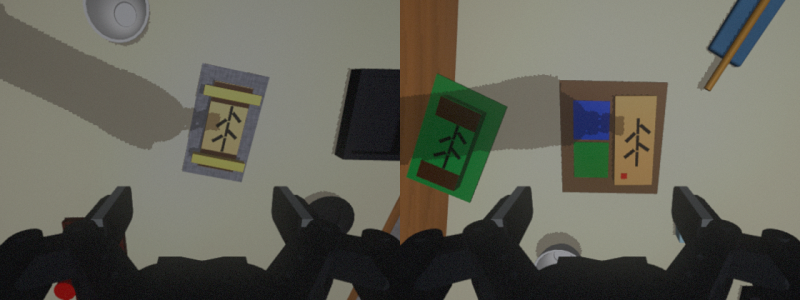

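Sticks lie across both bands (left view, 325/133 and 305/227 full-size), both within 2 mm. The plaque and empty pads are clear in the right view. Now the plaque.

```bash
python3 - <<'E'
from act import *
D=np.array([.6136,-.0177])
pick((.5118,.3232),np.radians(103.2),.0075,60,.18); place(D,np.radians(91.8),.0355,.18,.18)
look((.59,-.06),np.radians(103),.22); im,W,ray,o=grab("wrist","w6"); z=np.nan_to_num(W[...,2])
k=np.zeros((420,560),bool);k[:330]=1; k&=(abs(W[...,0]-.61)<.1)
b=k&(z>.044)&(z<.055); show(W,ray,o,b,.049,"plaque")
w=W[b]; c,*_=np.linalg.lstsq(np.c_[w[:,:2]-w[:,:2].mean(0),np.ones(len(w))],w[:,2],rcond=None); print("slope",c)
show(W,ray,o,k&(z>.028)&(z<.039),.033,"stick ends")
print(get_state()["time"])
E
```

```text
held width 0.054 t 48.8
placed at [ 0.6133 -0.0175  0.0356] F [-2.   0.1  4.5] w 0.0539
plaque 7554 [ 0.613  -0.0179] [0.1298 0.0562] -88.3 z 0.05 px [317. 182.]
slope [ 0.00184889 -0.00041239  0.04995334]
stick ends 193 [0.5777 0.0315] [0.0139 0.0126] -87.9 z 0.034 px [292. 127.]
stick ends 115 [0.6472 0.0338] [0.0138 0.0077] -87.4 z 0.0339 px [361. 141.]
stick ends 148 [ 0.5814 -0.0671] [0.0157 0.0111] -88.4 z 0.0337 px [273. 221.]
stick ends 115 [ 0.6509 -0.0658] [0.0152 0.0091] -87.5 z 0.0338 px [338. 234.]
53.6417
```

View pics/w6.png

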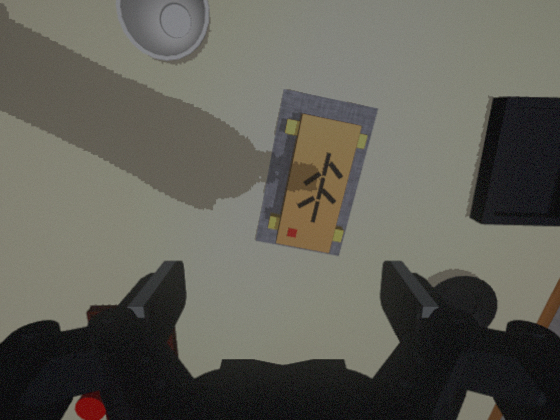

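The plaque sits level and centred on both sticks, at (317,182). Returning the bottles.

```bash
python3 - <<'E'
from act import *
P=np.radians(103.1)
pick((.446,-.2701),P,.081); place((.4467,.3381),P,.085)
pick((.4656,-.3516),P,.081); place((.4583,.2789),P,.085)
look((.47,.30),P,.2); im,W,ray,o=grab("wrist","w7"); z=np.nan_to_num(W[...,2])
k=np.zeros((420,560),bool);k[:330]=1
show(W,ray,o,k&(z>.104)&(z<.12)&(W[...,1]>.22),.108,"cap")
ctrl.movep([.45,.1,.35],down(P)); im,W,ray,o=grab("side","s7"); im,W,ray,o=grab("top","t7")
for n in ("bowl",):
    m=models.masks_of("top",n)[0]; print(n,np.round(np.nanmedian(W[m["mask"]],0),3))
print(get_state()["time"])
a,b=[cv2.imread(f"pics/{i}.png") for i in("w7","s7")]
cv2.imwrite("pics/f7.png",cv2.resize(np.hstack([a,b]),(800,300),interpolation=cv2.INTER_AREA))
E
```

```text
held width 0.0285 t 57.2
placed at [0.4466 0.338  0.0847] F [ 0.1 -0.3 -0.9] w 0.0289
held width 0.0288 t 67.7
placed at [0.4582 0.2788 0.0847] F [ 0.3  0.3 -1.2] w 0.0285
cap 1246 [0.4464 0.3384] [0.0287 0.0287] 13.0 z 0.1089 px [263. 190.]
cap 1066 [0.4583 0.2786] [0.0302 0.0292] -77.1 z 0.1089 px [262. 265.]
bowl [0.45  0.102 0.02 ]
75.1417
```

View pics/f7.png

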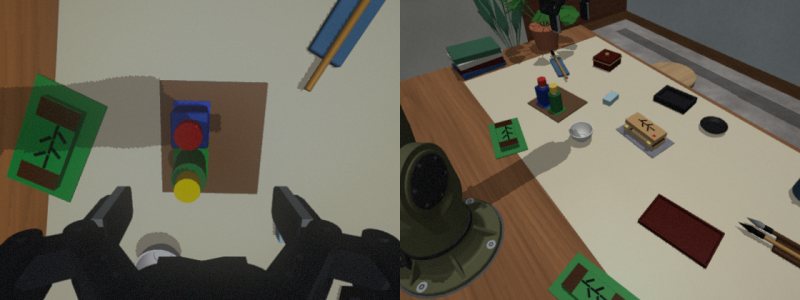

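The pictures show both bottles upright on their own pads, the stack intact and the bowl unmoved.

```bash
python3 -c "
from h import *
ctrl.pause(.3); print(ticket.close_job())"
```

```text
the job is handed in; nothing more can be done
None
```

The job is done and handed in at about 75 s of the 138 s allowed; the hand-in reports no verdict. I moved both bottles to the red-brown tray and laid a stick across each end band. The plaque then went on the sticks, and the bottles went back on their own pads.

My last checks, from the wrist camera and good to about 2 mm:
- **Plaque:** it lies within about 1 mm and 0.1° of the target, with a slope of about 0.002 rad.
- **Sticks:** they were within about 2 mm and 1° of the band middles when laid. After the plaque went on, I saw only their ends, still in place.
- **Bottles:** the cap centres are within about 1 mm of the pad centres. The cap height of 108.9 mm, against 108 mm expected, and the pictures show both standing upright.
- **Bowl:** the top camera put it within about 3 mm of where it started, which is about that camera's accuracy.

No check failed. The cameras read heights about 1 mm high throughout. The wrist and top cameras differed by 10–20 mm on the bottles, because the top camera saw their sides, so I used the wrist readings.

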